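# Click the battery pack into its charging dock

## Task

Put the larger of the two black battery packs upright into the bay of the grey charging dock and push it all the way down until the dock's steel spring catch clicks over its shoulder, then let go. Leave the smaller pack standing where it is.

Things in the scene. Friction and masses are not known exactly. Their poses are not given: they have to be found in the camera images.
- pack: Larger of two black battery packs, standing on the bench, 0.24 kg. Foot 70 (x) by 40 (y) by 40 mm high; on it a centred neck 26 (x) by 36 (y) reaching 90 above the underside, leaving a shoulder 22 deep at each x end. Grip the neck along y. Origin: centre of the underside; z up. Both x ends are alike: it fits either way round.
- dock: Grey dock fixed to the bench. Origin: on the bench under the middle of the bay; x along the bay towards the catch, z up. Bay from x = -45 to 42, 60 mm wide (y), floor 12 above the bench: a pack fully home has its origin 12 above the dock's, long side along x. Side walls 52 high, lips flared 6 mm out; back wall (-x) 86 high, lip leaning 9 back. Housing behind the catch: to x = 109 mm, 74 high.
- catch (a joint): Steel spring catch at the bay's +x end, pushed back along +x: 0 at rest, 0.028 m at most. Its nose reaches in to x = 20 over the bay, underside 54 above the bench, sloping up and out to 95 high at x = 48. A foot pressed straight down pushes it back 5 to 22 mm; it springs back to about 0 over the shoulder when the pack is home. Takes 6 to 20 N; the pack's weight is not enough.
- small_pack: Smaller black pack, standing upright, to be left alone: foot 46 by 30 by 30 mm high, neck 28 by 26, 66 high in all, 0.11 kg. Origin: centre of the underside; z up.
Mind the look-alikes: they are no part of the job. Leave any orange look-alike of the pack alone.

How it is judged:
By the outcome, as a careful person would: the job done as asked, in the order asked, and still so for the second after the job is handed in, with the robot touching nothing.
It also fails if it takes over 45 s, if anything falls off the work surface, if the arm or the gripper's body presses on something with over 40 N, if the wrist force passes 120 N, or if a joint passes its speed limit or range.

## Robot

A 6-joint arm with a two-finger parallel gripper is mounted at the origin on the work surface. World frame = base frame: x ahead of the robot, y to its left, z up, the work surface at z = 0. Lengths are in m, angles in rad, forces in N, time in s.
With the tool pointing down it reaches from about 0.35 to 0.775 m from the base axis. Payload 7.3 kg.
Tool frame: the origin (TCP) lies on the centre line of the jaws, within the pads' length; the fingertips stand 25 mm ahead of it and the grasp point (between the pads) lies 6 mm ahead of it; y points along the fingers, x is the direction in which the jaws open and shut, and the axes are right-handed (so a half turn about y gives the same grasp; the last joint's range is limited). The gripper opens to 92 mm and grips with 3 to 60 N. Pads are 19 mm wide; open, the fingers measure 130 mm over their backs; the gripper's body (75 mm by 190 mm) begins 47 mm behind the grasp point.
Start: joints at [1.084, 0.342, 1.524, -0, 1.275, -0.146], TCP at [0.175, 0.495, 0.252] pointing down, gripper open.
Joint ranges: [-2.53, 2.53], [-0.77, 2.02], [0.04, 2.7], [-1, 4.14], [0.28, 2.66], [-3.11, 3.11]. Speed limits (rad/s): [2.57, 2.57, 3.14, 3.14, 3.14, 3.14].

## Interface

Orientations are given as a rotation vector (axis times angle).
In Python, from plant import robot gives the robot as it stands. The module is installed in compiled form; this text tells all that it offers.
- The arm moves only by the tool arm_command, never from a script. Its argument "commands" is a list of rows, each an object of numbers: "tx", "ty", "tz": the shift along the tool's x, y, z in m; "spin": the turn about the tool's y in rad; "jaw": the opening, from 0 (shut) to 1 (fully open). A call has 1 to 5 rows; each row shifts and turns the pose as measured when the row begins, along the tool's axes as they then stand; what a row does not reach is not made up. A row lasts 1/10 s, in which the tool goes at most 50 mm and 8.59 degrees, less where a joint would pass 70% of its speed; a pose out of reach is approached as far as the arm can. A call is refused whole if a number of a shift passes 0.05 or a number of a turn 0.15, either way. A call with a gripper value outside its range is refused whole. The fingers move at their own pace and stop on an object; the grip force is fixed at half the most. Time passes only in rows, so rows that do not move let the fingers close. It gives the time, the measured TCP pose, the force and the opening at its end, in the units of the state.
- robot.get_obs(): the state, without advancing time (a new reading comes with each control period).
- robot.grab_frame(name): name is "scene" or "top"; returns the picture (420x560x3 uint8, red, green, blue); there is no depth.
- robot.camera_model(name): a dict with "camera_matrix" (3x3 intrinsics, pixels), "k1" (the pictures are not rectified: a ray, as slopes to the right and down, at radius r is drawn at 1 + k1 r^2 times it, then the intrinsics apply), "world_to_cam" (4x4, takes a point from world to camera coordinates). Camera axes: x right, y down, z forward; pixel columns grow to the right and rows downward; lengths in m; the calibration is good to about 2 mm. A picture is of the moment at which its call begins. camera_model takes no time and is no camera call.
- robot.sign_off(): hands the job in, once; it reports no verdict.
Trained networks look in the newest picture that a camera, given by its name, has taken for a name from the list of things; names that differ only in an ending like _2 or _b are one class to them, and where a whole thing is asked for, a point or a joint stands for the part that bears it (a point fixed in the world has none). Each returns a list of dicts, best first, with "score" (0 to 1); they miss things now and then, are a little off and sometimes report something else, mostly with a low value. They report only what shows in the picture. A call takes as long as a camera call. They do not tell look-alikes from the thing itself.
- robot.boxes_of(camera, query): "bbox" ([left, top, right, bottom] in pixels, round what is visible of it).
The state is a dict: "t": time; "joints": joint angles; "qvel": joint speeds; "effort": joint torques, N m; "ee_pos": TCP position; "ee_rot": TCP orientation; "wrist_force": force on the tool from outside, world axes, zero at the start; "ft_torque": the same for the moment, N m; "grip_width": finger opening in m.
Only numpy, scipy, OpenCV 4.12 (cv2) and the standard library are available. Lean on these libraries where they do the work, as an engineer would, in place of code of your own. Each camera call takes 0.05 s, during which the arm holds its last target. There are 200 camera calls.

## Working session

There is one attempt and no reset: what is moved stays moved. The work goes in short steps, Python scripts to look and compute and a tool call to move; the robot and the scene stay as the last step left them, time stands still between calls to the robot, and variables do not carry over. Pictures are saved under pics/ and viewed, about 8 in all and at most 12, crops included, and the job is handed in when it is done.

Besides the shell and the picture viewer there is one more tool, called after "Call:" as name(argument=value, ...) on one line, values as JSON. arm_command: Moves the arm, as the interface text tells. Its arguments: {"type":"object","properties":{"commands":{"type":"array","items":{"type":"object","properties":{"tx":{"type":"number"},"ty":{"type":"number"},"tz":{"type":"number"},"spin":{"type":"number"},"jaw":{"type":"number"}}}}},"required":["commands"]}

```bash
mkdir -p pics; cat > h.py <<'E'
import numpy as np, cv2
from plant import robot
from scipy.spatial.transform import Rotation as R
def save(c,n):
    im=robot.grab_frame(c); cv2.imwrite('pics/'+n,im[:,:,::-1]); return im
def ray(c,u,v):
    m=robot.camera_model(c);K=np.array(m['camera_matrix']);T=np.array(m['world_to_cam'])
    d=np.array([(u-K[0,2])/K[0,0],(v-K[1,2])/K[1,1]]);s=d.copy()
    for _ in range(20): s=d/(1+m['k1']*(s@s))
    w=T[:3,:3].T@np.r_[s,1]; return -T[:3,:3].T@T[:3,3],w
def at(c,u,v,z):
    o,w=ray(c,u,v); return o+w*(z-o[2])/w[2]
def proj(c,P):
    m=robot.camera_model(c);K=np.array(m['camera_matrix']);T=np.array(m['world_to_cam'])
    p=np.atleast_2d(P)@T[:3,:3].T+T[:3,3]; s=p[:,:2]/p[:,2:]; s=s*(1+m['k1']*(s**2).sum(1,keepdims=True))
    return s@K[:2,:2].T+K[:2,2]
E
python3 - <<'E'
from h import *
np.set_printoptions(precision=4,suppress=True)
for c in('top','scene'):
    save(c,c+'0.png')
    for q in('pack','small_pack','dock'):
        for b in robot.boxes_of(c,q)[:4]: print(c,q,np.round(b['bbox'],1),round(b['score'],2))
    print(robot.camera_model(c))
o=robot.get_obs(); print(o); print(R.from_rotvec(o['ee_rot']).as_matrix())
E
```

```text
top pack [148.5 162.8 195.1 201.9] 0.85
top pack [210.2 151.5 241.  195.8] 0.72
top small_pack [186.8 239.4 215.3 265.9] 0.68
top small_pack [206.9 150.5 242.5 194. ] 0.33
top dock [348.4 153.3 417.3 256.3] 0.94
{'camera_matrix': array([[430.4016,   0.    , 285.9466],
       [  0.    , 430.4016, 210.7172],
       [  0.    ,   0.    ,   1.    ]]), 'k1': -0.03284967029355605, 'world_to_cam': array([[ 0.0212, -0.9993, -0.0316,  0.0495],
       [-0.9957, -0.0182, -0.0904,  0.5327],
       [ 0.0898,  0.0333, -0.9954,  0.79  ],
       [ 0.    ,  0.    ,  0.    ,  1.    ]])}
scene pack [327.1 163.2 377.5 223.7] 0.73
scene pack [278.7 122.7 309.4 165.9] 0.64
scene small_pack [279.1 123.1 311.  165. ] 0.87
scene dock [140.1 237.5 250.1 371.4] 0.82
{'camera_matrix': array([[445.5775,   0.    , 275.2035],
       [  0.    , 445.5775, 214.2955],
       [  0.    ,   0.    ,   1.    ]]), 'k1': -0.08460367734218228, 'world_to_cam': array([[ 0.7603,  0.6493, -0.0188, -0.4486],
       [ 0.4689, -0.5686, -0.6759, -0.1897],
       [-0.4495,  0.5051, -0.7368,  0.912 ],
       [ 0.    ,  0.    ,  0.    ,  1.    ]])}
{'t': 0.4, 'joints': array([ 1.084 ,  0.3421,  1.5242, -0.    ,  1.2754, -0.146 ]), 'qvel': array([ 0.0016, -0.001 , -0.0019,  0.0011,  0.0012, -0.0011]), 'effort': array([ -0.0012, -43.0719, -24.4193,   0.0718,   0.0503,  -0.    ]), 'ee_pos': array([0.1754, 0.4948, 0.2516]), 'ee_rot': array([-1.3514, -0.9545,  0.9548]), 'wrist_force': array([-0.1052, -0.0931, -0.0953]), 'ft_torque': array([-0.046 ,  0.0339, -0.015 ]), 'grip_width': 0.09185570479664519}
[[ 0.3342 -0.0001 -0.9425]
 [ 0.9425 -0.0002  0.3342]
 [-0.0002 -1.      0.    ]]
```

View pics/top0.png

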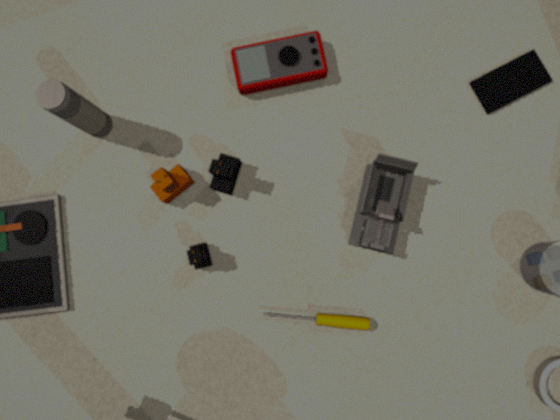

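View pics/scene0.png

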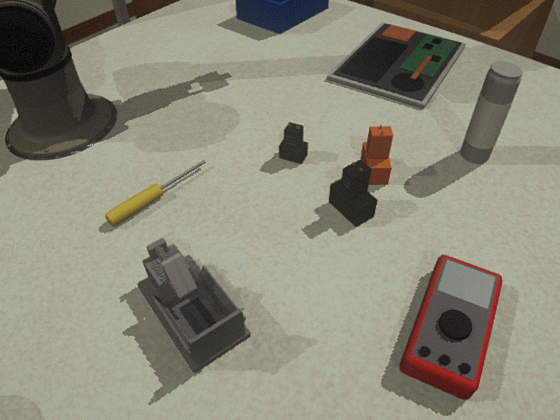

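The larger black pack is at about (225,175) in top and (353,192) in scene, with the orange one next to it at (170,183). The dock is at (385,205) in top, with the catch towards the lower end of the picture. Next I'll fit the poses from silhouettes.

```bash
cat > fit.py <<'E'
from h import *
from scipy.optimize import minimize
def box(x0,x1,y0,y1,z0,z1): return np.array([[x,y,z] for x in(x0,x1) for y in(y0,y1) for z in(z0,z1)])/1000.
PACK=[box(-35,35,-20,20,0,40),box(-13,13,-18,18,40,90)]
def pose(p,P,z=0): 
    return P@R.from_euler('z',p[2]).as_matrix().T+np.array([p[0],p[1],z])
def sil(c,p,parts,S=4,z=0):
    m=np.zeros((420*S,560*S),np.uint8)
    for P in parts:
        h=cv2.convexHull(((proj(c,pose(p,P,z))+.5)*S-.5).astype(np.float32)).round().astype(np.int32); cv2.fillConvexPoly(m,h,255)
    return cv2.resize(m,(560,420),interpolation=cv2.INTER_AREA)/255.
def wire(im,c,p,parts,off,k,z=0,col=(0,255,0)):
    for P in parts:
        q=(proj(c,pose(p,P,z))-off+.5)*k
        for i in range(8):
            for j in range(i+1,8):
                if (P[i]!=P[j]).sum()==1: cv2.line(im,tuple(q[i].astype(int)),tuple(q[j].astype(int)),col,1)
def crop(c,im,x,y,w,h,k): 
    return cv2.resize(np.ascontiguousarray(im[y:y+h,x:x+w,::-1]),None,fx=k,fy=k,interpolation=cv2.INTER_CUBIC)
E
python3 - <<'E'
from fit import *
top=cv2.imread('pics/top0.png')[:,:,::-1]; sc=cv2.imread('pics/scene0.png')[:,:,::-1]
W={}
for c,im,b in(('top',top,(203,145,48,58)),('scene',sc,(322,155,62,75))):
    x,y,w,h=b; m=np.zeros((420,560)); s=im[y:y+h,x:x+w].astype(float).max(2)
    m[y:y+h,x:x+w]=np.clip((75-s)/30,0,1); W[c]=m; print(c,m.sum())
def cost(p): return sum(np.abs(sil(c,p,PACK)-W[c]).sum() for c in W)
g=at('top',225,175,.03)[:2]; print(g)
best=min((minimize(cost,[*g,a],method='Nelder-Mead',options=dict(initial_simplex=[[*g,a],[g[0]+.01,g[1],a],[g[0],g[1]+.01,a],[*g,a+.3]])) for a in np.arange(0,3.1,.5)),key=lambda r:r.fun)
p=best.x; print('pack',p,best.fun)
# dock guess from box image: floor corners by eye
d=[*at('top',385,203,.05)[:2],0]; a=at('top',400,158,.07);b=at('top',370,250,.07); d[2]=np.arctan2(*(b-a)[1::-1]); print('dock guess',d,a,b)
DOCK=[box(-45,42,-30,30,12,52),box(-50,109,-35,35,0,74)]
A=crop('top',top,200,145,50,60,7);wire(A,'top',p,PACK,np.array([200,145]),7)
B=crop('scene',sc,320,155,65,75,6);wire(B,'scene',p,PACK,np.array([320,155]),6)
C=crop('top',top,340,145,85,115,5);D=crop('scene',sc,130,230,130,150,4)
o=np.zeros((600,800,3),np.uint8)
def put(i,x,y): 
    h=min(i.shape[0],600-y);w=min(i.shape[1],800-x);o[y:y+h,x:x+w]=i[:h,:w]
A=cv2.resize(A,(200,240));B=cv2.resize(B,(230,265))
put(C,0,0);put(D,425,0);cv2.imwrite('pics/dock1.png',o)
o2=np.zeros((460,760,3),np.uint8);o=o2
A=crop('top',top,200,145,50,60,7);wire(A,'top',p,PACK,np.array([200,145]),7)
o2[:420,:350]=A;B=crop('scene',sc,320,155,65,75,6);wire(B,'scene',p,PACK,np.array([320,155]),6);o2[:450,360:750]=B
cv2.imwrite('pics/pack1.png',o2)
E
```

```text
top 922.6666666666665
scene 1953.3333333333335
[0.59743189 0.1775155 ]
pack [0.6001188  0.17765341 2.81987492] 332.60392156862747
dock guess [np.float64(0.5468835732833082), np.float64(-0.12163205793034182), np.float64(2.8309620769598376)] [ 0.62652666 -0.14463802  0.07      ] [ 0.46070105 -0.0914042   0.07      ]
```

View pics/dock1.png

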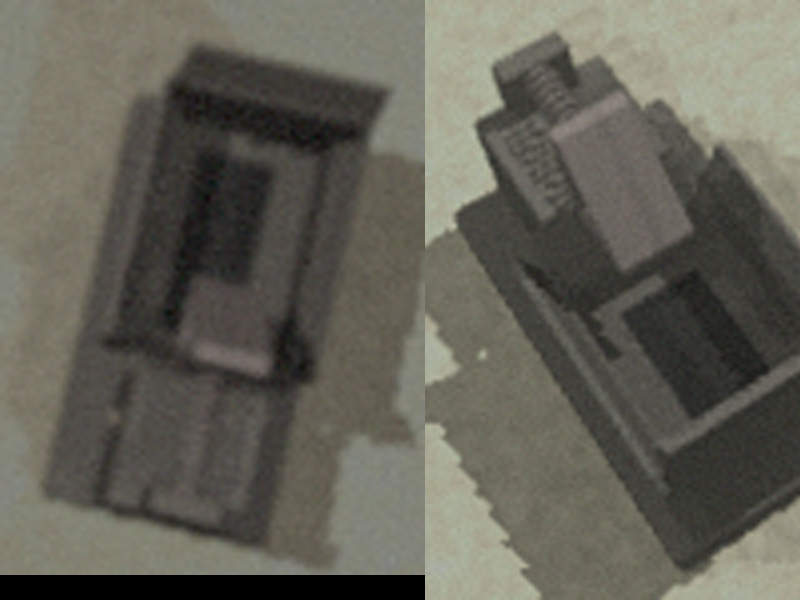

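View pics/pack1.png

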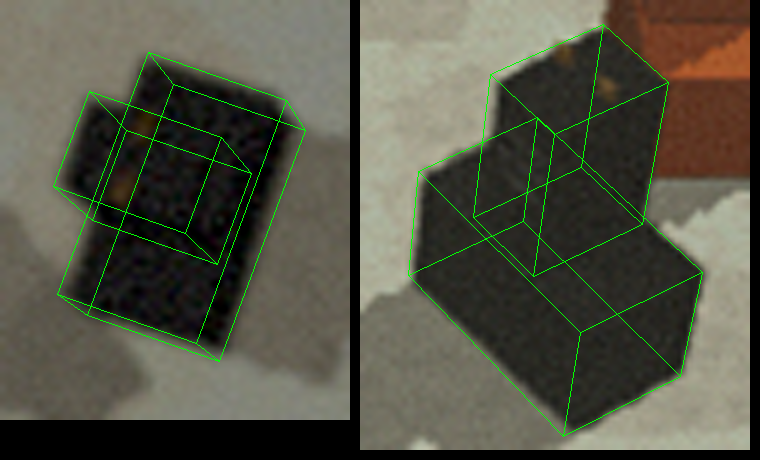

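The pack wireframe matches both views to within about 1 px. Its neck grip axis runs left-right in top. The dock crops show clear catch corners: nose at scene (180,297) and (196,289), top (379,201) and (395,204). The base corners are clear too, so I'll fit the dock from these points.

```bash
cat > dockfit.py <<'E'
from fit import *
from scipy.optimize import least_squares
# cam,u,v,  (x,y,z) as fn of q=[wc,wb,xb,wl,xl]
T='top';S='scene'
obs=[(T,379,201,lambda q:(.020,-q[0],.054)),(T,395,203.6,lambda q:(.020,q[0],.054)),
(T,378.6,214,lambda q:(.048,-q[0],.095)),(T,394,217,lambda q:(.048,q[0],.095)),
(S,180,297.5,lambda q:(.020,q[0],.054)),(S,196.3,288.8,lambda q:(.020,-q[0],.054)),
(S,162,263.8,lambda q:(.048,q[0],.095)),(S,180.8,253.3,lambda q:(.048,-q[0],.095)),
(T,348.4,244,lambda q:(.109,-q[1],0)),(T,393.6,254.6,lambda q:(.109,q[1],0)),
(S,138.3,283.3,lambda q:(.109,q[1],0)),(S,195,372,lambda q:(q[2],q[1],0)),
(T,378,154,lambda q:(q[4],-q[3],.086)),(T,418,163.6,lambda q:(q[4],q[3],.086))]
def res(v):
    return np.concatenate([proj(c,pose(v[:3],np.array(f(v[3:]))))[0]-[a,b] for c,a,b,f in obs])
r=least_squares(res,[.547,-.12,2.83,.015,.036,-.05,.036,-.055],loss='soft_l1',x_scale=.01)
if __name__=='__main__':
    print(np.round(r.x,4));print(np.round(r.fun.reshape(-1,2),1))
    v=r.x;d=[box(-45,42,-30,30,12,52),box(-52,109,-36,36,0,.1)]
    o=np.zeros((600,800,3),np.uint8)
    for c,off,k,x0 in((T,(340,145),5,0),(S,(130,230),4,425)):
        im=cv2.imread('pics/%s0.png'%c)[:,:,::-1]
        w,h=(85,115) if c==T else (93,150)
        A=crop(c,im,*off,w,h,k);wire(A,c,v[:3],d,np.array(off),k)
        for P in[np.array([[a,b,z] for (a,z) in((.02,.054),(.048,.095)) for b in(-v[3],v[3])])]:
            for q in (proj(c,pose(v[:3],P))-off+.5)*k: cv2.circle(A,tuple(q.astype(int)),4,(0,0,255),1)
        o[:A.shape[0],x0:x0+A.shape[1]]=A[:600]
    cv2.imwrite('pics/dock2.png',o)
    # orange pack & each-camera offset of the pack
    for u,w in((152,162),(170,183),(192,201)): print('orange',at(T,u,w,.03))
    ob=robot.get_obs()
E
python3 dockfit.py
python3 - <<'E'
from fit import *
for c,b in(('top',(203,145,48,58)),('scene',(322,155,62,75))):
    im=cv2.imread('pics/%s0.png'%c);x,y,w,h=b; m=np.zeros((420,560)); m[y:y+h,x:x+w]=np.clip((75-im[y:y+h,x:x+w].max(2).astype(float))/30,0,1)
    for t in(75,95):
        m[y:y+h,x:x+w]=np.clip((t-im[y:y+h,x:x+w].max(2).astype(float))/30,0,1)
        p0=np.array([.6,.178,2.82]);f=lambda p:np.abs(sil(c,p,PACK)-m).sum()
        r=minimize(f,p0,method='Nelder-Mead',options=dict(initial_simplex=[p0,p0+[.006,0,0],p0+[0,.006,0],p0+[0,0,.15]]));print(c,t,r.x,r.fun,m.sum())
E
```

```text
top 75 [0.60037281 0.17679051 2.86352089] 127.21568627450979 922.6666666666665
top 95 [0.59992107 0.17705664 2.84352533] 94.47843137254903 1028.3333333333333
scene 75 [0.60060969 0.17814297 2.78906292] 200.156862745098 1953.3333333333335
scene 95 [0.6011919  0.1783493  2.82580216] 154.8450980392157 2091.966666666667Traceback (most recent call last):
  File "dockfit.py", line 14, in <module>
    r=least_squares(res,[.547,-.12,2.83,.015,.036,-.05,.036,-.055],loss='soft_l1',x_scale=.01)
    return func(*args, **kwargs)
    result = trf(vector_fun.fun, vector_fun.jac, x0, f0, J0, lb, ub, ftol, xtol,
                 gtol, max_nfev, x_scale, loss_function, tr_solver,
                 tr_options.copy(), verbose, callback=callback_wrapped)
    return trf_no_bounds(
        fun, jac, x0, f0, J0, ftol, xtol, gtol, max_nfev, x_scale,
        loss_function, tr_solver, tr_options, verbose, callback=callback)
    f_new = fun(x_new)
    self._update_fun()
    ~~~~~~~~~~~~~~~~^^
    self.f = self.fun_wrapped(xp_copy(self.x))
             ~~~~~~~~~~~~~~~~^^^^^^^^^^^^^^^^^
    return np.atleast_1d(self.fun(x))
                         ~~~~~~~~^^^
    return self.f(x, *self.args, **self.kwargs)
           ~~~~~~^^^^^^^^^^^^^^^^^^^^^^^^^^^^^^
  File "dockfit.py", line 13, in res
    return np.concatenate([proj(c,pose(v[:3],np.array(f(v[3:]))))[0]-[a,b] for c,a,b,f in obs])
                           ~~~~^^^^^^^^^^^^^^^^^^^^^^^^^^^^^^^^^^
  File "h.py", line 14, in proj
    m=robot.camera_model(c);K=np.array(m['camera_matrix']);T=np.array(m['world_to_cam'])
ValueError: time passes only in moves, steps and waits
```

```bash
sed -i 's/robot.camera_model(c)/cm(c)/' h.py; cat >> h.py <<'E'
import functools
@functools.lru_cache
def cm(c): return robot.camera_model(c)
E
python3 dockfit.py
```

```text
[ 0.5676 -0.1254  2.9229  0.0128  0.0418 -0.0522  0.036  -0.0552]
[[-0.8 -0.5]
 [-3.   0.1]
 [ 0.4 -0.5]
 [-0.5 -0.1]
 [-1.   0.2]
 [ 0.1 -1.4]
 [ 0.   0.5]
 [-0.6  0.9]
 [-0.1  0.7]
 [-2.9  0.4]
 [ 0.2  2.6]
 [-0.3  0.2]
 [-0.   0.1]
 [ 0.  -0.1]]
orange [0.6207454  0.32011005 0.03      ]
orange [0.58040142 0.28297685 0.03      ]
orange [0.5464874  0.23896168 0.03      ]
```

View pics/dock2.png

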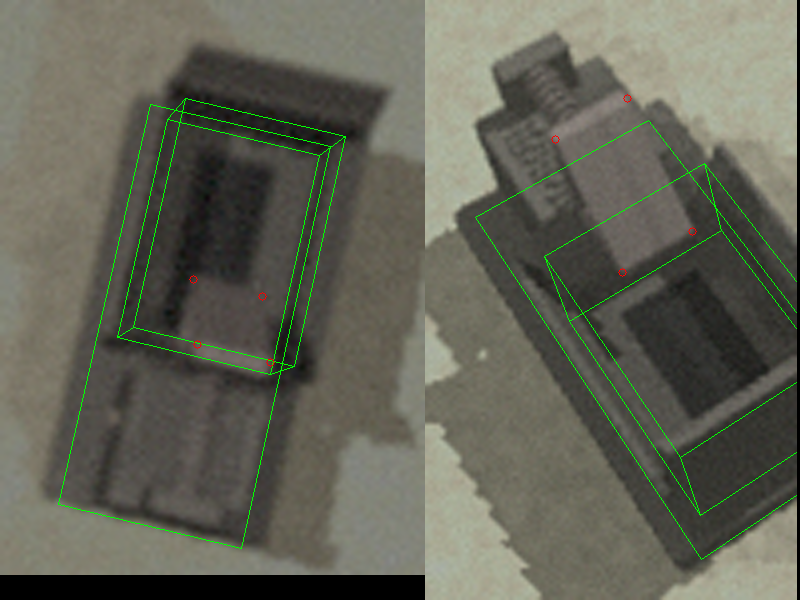

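The dock fit agrees with both views to about 1 px at the catch: (0.568, -0.125), yaw 2.92. The pack is at (0.600, 0.178), yaw 2.83. Moving now.

Call:
arm_command(commands=[{"tx": -0.015,"tz": -0.047,"spin": -0.03,"jaw": 0.65},{"tx": -0.015,"tz": -0.047},{"tx": -0.015,"tz": -0.047},{"tx": -0.015,"tz": -0.047},{"tx": -0.015,"tz": -0.047}])

```text
validation failed for argument at $.co...
```

Call:
arm_command(commands=[{"tx": -0.015,"tz": -0.047},{"tx": -0.015,"tz": -0.047},{"tx": -0.015,"tz": -0.047},{"tx": -0.015,"tz": -0.047},{"tx": 0}])

```text
validation failed for argument at $.co...
```

```bash
cat > go.py <<'E'
import sys;from h import *
# go.py x y z jawyaw : remaining move in tool axes
x,y,z,a=map(float,sys.argv[1:5]); o=robot.get_obs();M=R.from_rotvec(o['ee_rot']).as_matrix()
print('t',o['t'],'pos',np.round(o['ee_pos'],4),'shift',np.round(M.T@(np.array([x,y,z])-o['ee_pos']),4),'spin',round(-(a-np.arctan2(M[1,0],M[0,0])),3),'tilt',np.round(M[:,1],3),'F',np.round(o['wrist_force'],2),'w',round(o['grip_width'],4))
E
python3 go.py .600 .1777 .073 1.26
```

```text
t 0.4 pos [0.1754 0.4948 0.2516] shift [-0.1569  0.1787 -0.5061] spin -0.03 tilt [-0. -0. -1.] F [-0.11 -0.09 -0.1 ] w 0.0919
```

Call:
arm_command(commands=[{"tx": -0.015,"ty": 0.0,"tz": -0.047,"spin": -0.03,"jaw": 0.65},{"tx": -0.015,"ty": 0.0,"tz": -0.047,"spin": 0.0,"jaw": 0.65},{"tx": -0.015,"ty": 0.0,"tz": -0.047,"spin": 0.0,"jaw": 0.65},{"tx": -0.015,"ty": 0.0,"tz": -0.047,"spin": 0.0,"jaw": 0.65},{"tx": -0.015,"ty": 0.0,"tz": -0.047,"spin": 0.0,"jaw": 0.65}])

```text
t: 0.9
ee_pos: [0.3761, 0.3513, 0.2515]
ee_rot: [-1.333, -0.989, 0.987]
wrist_force: [0.2, 0.6, 0.5]
grip_width: 0.0605
```

Call:
arm_command(commands=[{"tx": -0.015,"ty": 0.0,"tz": -0.047,"spin": 0.0,"jaw": 0.65},{"tx": -0.015,"ty": 0.0,"tz": -0.047,"spin": 0.0,"jaw": 0.65},{"tx": -0.015,"ty": 0.0,"tz": -0.047,"spin": 0.0,"jaw": 0.65},{"tx": -0.015,"ty": 0.0,"tz": -0.047,"spin": 0.0,"jaw": 0.65},{"tx": -0.015,"ty": 0.0,"tz": -0.047,"spin": 0.0,"jaw": 0.65}])

```text
t: 1.4
ee_pos: [0.5809, 0.2074, 0.2518]
ee_rot: [-1.333, -0.99, 0.985]
wrist_force: [0.9, 0.4, 0.1]
grip_width: 0.0596
```

```bash
python3 go.py .600 .1777 .073 1.26
```

```text
t 1.4 pos [0.5809 0.2074 0.2518] shift [-0.0235  0.1787 -0.027 ] spin 0.014 tilt [ 0.001  0.004 -1.   ] F [0.88 0.38 0.1 ] w 0.0596
```

Call:
arm_command(commands=[{"tx": -0.0235,"ty": 0.0,"tz": -0.027,"spin": 0.01,"jaw": 0.65},{"tx": 0.0,"ty": 0.045,"tz": 0.0,"spin": 0.0,"jaw": 0.65},{"tx": 0.0,"ty": 0.02,"tz": 0.0,"spin": 0.0,"jaw": 0.65}])

```text
t: 1.7
ee_pos: [0.6079, 0.1701, 0.1868]
ee_rot: [-1.345, -0.983, 0.966]
wrist_force: [-0.6, -0.4, -0.8]
grip_width: 0.0595
```

```bash
python3 go.py .600 .1777 .073 1.26
```

```text
t 1.7 pos [0.6079 0.1701 0.1868] shift [0.004  0.1138 0.0108] spin -0.005 tilt [ 0.01   0.004 -1.   ] F [-0.64 -0.37 -0.81] w 0.0595
```

Call:
arm_command(commands=[{"tx": 0.004,"ty": 0.02,"tz": 0.011,"spin": 0.0,"jaw": 0.65},{"tx": 0.0,"ty": 0.0,"tz": 0.0,"spin": 0.0,"jaw": 0.65}])

```text
t: 1.9
ee_pos: [0.5978, 0.1758, 0.1624]
ee_rot: [-1.343, -0.976, 0.968]
wrist_force: [-0.5, -0.6, -1.5]
grip_width: 0.0599
```

```bash
python3 go.py .600 .1777 .073 1.26
```

```text
t 1.9 pos [0.5978 0.1758 0.1624] shift [ 0.0021  0.0894 -0.0012] spin -0.007 tilt [ 0.004  0.003 -1.   ] F [-0.47 -0.58 -1.53] w 0.0599
```

Within 2–3 mm, so I'll descend onto the neck in small rows.

Call:
arm_command(commands=[{"tx": 0.002,"ty": 0.025,"tz": -0.001,"spin": 0.0,"jaw": 0.65},{"tx": 0.0,"ty": 0.025,"tz": 0.0,"spin": 0.0,"jaw": 0.65},{"tx": 0.0,"ty": 0.025,"tz": 0.0,"spin": 0.0,"jaw": 0.65},{"tx": 0.0,"ty": 0.0,"tz": 0.0,"spin": 0.0,"jaw": 0.65}])

```text
t: 2.3
ee_pos: [0.6037, 0.1779, 0.0904]
ee_rot: [-1.347, -0.983, 0.964]
wrist_force: [-0.7, 0.0, 0.0]
grip_width: 0.0599
```

```bash
python3 go.py .600 .1777 .073 1.26
```

```text
t 2.3 pos [0.6037 0.1779 0.0904] shift [-0.0014  0.0173  0.0036] spin -0.006 tilt [ 0.012  0.003 -1.   ] F [-0.65  0.03  0.01] w 0.0599
```

Call:
arm_command(commands=[{"tx": -0.001,"ty": 0.017,"tz": 0.003,"spin": -0.005,"jaw": 0.65},{"tx": 0.0,"ty": 0.0,"tz": 0.0,"spin": 0.0,"jaw": 0.65}])

```text
t: 2.5
ee_pos: [0.6028, 0.1782, 0.0764]
ee_rot: [-1.347, -0.991, 0.965]
wrist_force: [-0.7, -0.5, -0.5]
grip_width: 0.0598
```

```bash
python3 go.py .600 .1777 .073 1.26
```

```text
t 2.5 pos [0.6028 0.1782 0.0764] shift [-0.0013  0.0034  0.0026] spin -0.0 tilt [ 0.016  0.004 -1.   ] F [-0.67 -0.46 -0.47] w 0.0598
```

Call:
arm_command(commands=[{"tx": 0.0,"ty": 0.003,"tz": 0.003,"spin": 0.0,"jaw": 0.65},{"tx": 0.0,"ty": 0.0,"tz": 0.0,"spin": 0.0,"jaw": 0.2},{"tx": 0.0,"ty": 0.0,"tz": 0.0,"spin": 0.0,"jaw": 0.2},{"tx": 0.0,"ty": 0.0,"tz": 0.0,"spin": 0.0,"jaw": 0.2},{"tx": 0.0,"ty": 0.0,"tz": 0.0,"spin": 0.0,"jaw": 0.2}])

```text
t: 3.0
ee_pos: [0.6036, 0.1796, 0.0803]
ee_rot: [-1.352, -0.999, 0.959]
wrist_force: [0.2, 0.3, -2.9]
grip_width: 0.0357
```

```bash
python3 go.py .600 .1777 .073 1.26
```

```text
t 3.0 pos [0.6036 0.1796 0.0803] shift [-0.003   0.0072  0.003 ] spin 0.0 tilt [ 0.026  0.005 -1.   ] F [ 0.18  0.29 -2.86] w 0.0357
```

Gripped at a width of 35.7 mm, which is the neck. Lifting.

Call:
arm_command(commands=[{"tx": 0.0,"ty": -0.03,"tz": 0.0,"spin": 0.0,"jaw": 0.2},{"tx": 0.0,"ty": -0.05,"tz": 0.0,"spin": 0.0,"jaw": 0.2},{"tx": 0.0,"ty": -0.05,"tz": 0.0,"spin": 0.0,"jaw": 0.2}])

```text
t: 3.3
ee_pos: [0.5955, 0.1781, 0.2038]
ee_rot: [-1.342, -0.982, 0.973]
wrist_force: [0.4, 0.4, -2.9]
grip_width: 0.0362
```

```bash
python3 go.py .569 -.126 .22 1.352
```

```text
t 3.3 pos [0.5955 0.1781 0.2038] shift [-0.2975 -0.0169 -0.0679] spin -0.092 tilt [ 0.005  0.002 -1.   ] F [ 0.43  0.39 -2.91] w 0.0362
```

Call:
arm_command(commands=[{"tx": -0.042,"ty": -0.005,"tz": -0.01,"spin": -0.04,"jaw": 0.2},{"tx": -0.042,"ty": -0.005,"tz": -0.01,"spin": -0.05,"jaw": 0.2},{"tx": -0.042,"ty": -0.005,"tz": -0.008,"spin": 0.0,"jaw": 0.2},{"tx": -0.042,"ty": 0.0,"tz": -0.008,"spin": 0.0,"jaw": 0.2},{"tx": -0.042,"ty": 0.0,"tz": -0.008,"spin": 0.0,"jaw": 0.2}])

```text
t: 3.8
ee_pos: [0.5893, -0.036, 0.2267]
ee_rot: [-1.308, -1.073, 1.041]
wrist_force: [0.7, -0.3, -3.6]
grip_width: 0.0361
```

```bash
python3 go.py .569 -.126 .22 1.352
```

```text
t 3.8 pos [ 0.5893 -0.036   0.2267] shift [-0.0923  0.0058  0.0015] spin 0.012 tilt [ 0.02   0.006 -1.   ] F [ 0.75 -0.26 -3.55] w 0.0361
```

Call:
arm_command(commands=[{"tx": -0.046,"ty": 0.0,"tz": 0.0,"spin": 0.01,"jaw": 0.2},{"tx": -0.04,"ty": 0.0,"tz": 0.0,"spin": 0.0,"jaw": 0.2},{"tx": 0.0,"ty": 0.0,"tz": 0.0,"spin": 0.0,"jaw": 0.2}])

```text
t: 4.1
ee_pos: [0.5693, -0.1285, 0.2247]
ee_rot: [-1.314, -1.059, 1.031]
wrist_force: [0.4, 0.8, -2.7]
grip_width: 0.036
```

```bash
python3 go.py .569 -.126 .2 1.352
```

```text
t 4.1 pos [ 0.5693 -0.1285  0.2247] shift [0.0022 0.0247 0.0012] spin -0.003 tilt [ 0.018  0.005 -1.   ] F [ 0.36  0.78 -2.74] w 0.036
```

Call:
arm_command(commands=[{"tx": 0.002,"ty": 0.025,"tz": 0.001,"spin": -0.003,"jaw": 0.2},{"tx": 0.0,"ty": 0.017,"tz": 0.0,"spin": 0.0,"jaw": 0.2},{"tx": 0.0,"ty": 0.0,"tz": 0.0,"spin": 0.0,"jaw": 0.2}])

```text
t: 4.4
ee_pos: [0.569, -0.1269, 0.1813]
ee_rot: [-1.313, -1.059, 1.029]
wrist_force: [-0.7, 0.9, -3.1]
grip_width: 0.0361
```

```bash
python3 go.py .569 -.126 .1 1.352; python3 - <<'E'
from fit import *
o=robot.get_obs();M=R.from_rotvec(o['ee_rot']).as_matrix()
p=[o['ee_pos'][0],o['ee_pos'][1],np.arctan2(M[1,0],M[0,0])+np.pi/2];z=o['ee_pos'][2]-.0803
D=[.5676,-.1254,2.9229]
can=np.zeros((600,800,3),np.uint8)
for c,off,(w,h),k,x0 in(('top',(335,120),(95,140),4,0),('scene',(120,190),(138,190),3,385)):
    im=save(c,c+'_h.png');A=crop(c,im,*off,w,h,k);wire(A,c,p,PACK,np.array(off),k,z);wire(A,c,D,[box(-45,42,-30,30,12,52)],np.array(off),k,0,(0,0,255));can[:A.shape[0],x0:x0+A.shape[1]]=A[:600]
cv2.imwrite('pics/hover.png',can)
E
```

```text
t 4.4 pos [ 0.569  -0.1269  0.1813] shift [0.0001 0.0813 0.0015] spin -0.004 tilt [ 0.018  0.006 -1.   ] F [-0.71  0.88 -3.11] w 0.0361
```

View pics/hover.png

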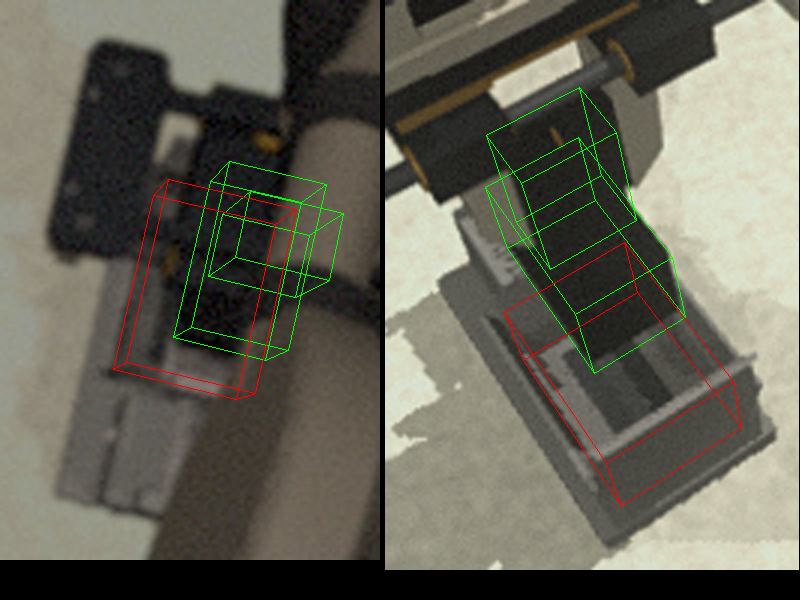

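The scene wireframe lies on the held pack, and it sits square over the bay. Descending and watching the force.

Call:
arm_command(commands=[{"tx": 0.0,"ty": 0.02,"tz": 0.0015,"spin": -0.004,"jaw": 0.2},{"tx": 0.0,"ty": 0.015,"tz": 0.0,"spin": 0.0,"jaw": 0.2},{"tx": 0.0,"ty": 0.01,"tz": 0.0,"spin": 0.0,"jaw": 0.2}])

```text
t: 4.8
ee_pos: [0.5756, -0.1268, 0.1445]
ee_rot: [-1.329, -1.076, 1.027]
wrist_force: [4.9, -1.1, 3.5]
grip_width: 0.0361
```

```bash
python3 go.py .569 -.126 .0923 1.352
```

```text
t 4.8 pos [ 0.5756 -0.1268  0.1445] shift [-0.001   0.0519  0.0086] spin 0.002 tilt [ 0.038 -0.001 -0.999] F [ 4.88 -1.13  3.54] w 0.0361
```

Call:
arm_command(commands=[{"tx": -0.001,"ty": 0.0,"tz": 0.009,"spin": 0.0,"jaw": 0.2},{"tx": 0.0,"ty": 0.012,"tz": 0.005,"spin": 0.0,"jaw": 0.2}])

```text
t: 5.0
ee_pos: [0.5684, -0.126, 0.1366]
ee_rot: [-1.344, -1.087, 1.022]
wrist_force: [6.0, -3.7, 20.4]
grip_width: 0.036
```

```bash
python3 go.py .569 -.126 .0923 1.352
```

```text
t 5.0 pos [ 0.5684 -0.126   0.1366] shift [-0.0002  0.0443  0.0019] spin 0.003 tilt [ 0.055 -0.006 -0.998] F [ 5.96 -3.68 20.4 ] w 0.036
```

Call:
arm_command(commands=[{"tx": 0.0,"ty": 0.015,"tz": 0.004,"spin": 0.0,"jaw": 0.2},{"tx": 0.0,"ty": 0.015,"tz": 0.004,"spin": 0.0,"jaw": 0.2}])

```text
t: 5.2
ee_pos: [0.569, -0.126, 0.1112]
ee_rot: [-1.361, -1.099, 1.015]
wrist_force: [6.5, -1.4, -1.9]
grip_width: 0.0358
```

```bash
python3 go.py .569 -.126 .0923 1.352; python3 - <<'E'
from fit import *
im=save('scene','s2.png');cv2.imwrite('pics/mid.png',crop('scene',im,110,180,150,195,3))
E
```

```text
t 5.2 pos [ 0.569  -0.126   0.1112] shift [-0.0001  0.0189  0.0014] spin 0.003 tilt [ 0.074 -0.012 -0.997] F [ 6.52 -1.4  -1.86] w 0.0358
```

View pics/mid.png

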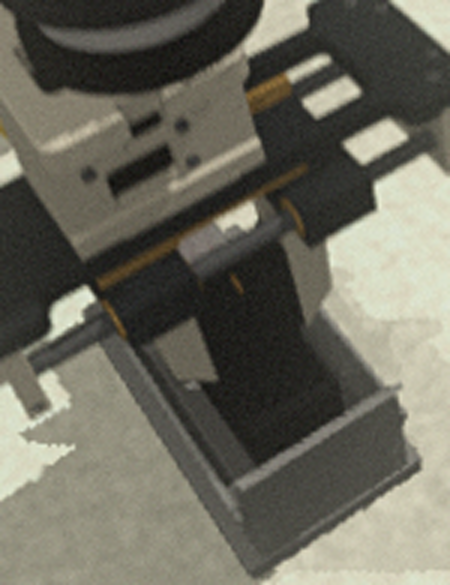

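The pack is inside the bay, between the walls. Another 19 mm to go.

Call:
arm_command(commands=[{"tx": 0.0,"ty": 0.015,"tz": 0.002,"spin": 0.0,"jaw": 0.2},{"tx": 0.0,"ty": 0.015,"tz": 0.002,"spin": 0.0,"jaw": 0.2}])

```text
t: 5.45
ee_pos: [0.5738, -0.1267, 0.0862]
ee_rot: [-1.376, -1.11, 1.009]
wrist_force: [-8.0, 4.2, 42.3]
grip_width: 0.0359
```

```bash
python3 go.py .569 -.126 .0923 1.352
```

```text
t 5.45 pos [ 0.5738 -0.1267  0.0862] shift [-0.0003 -0.0066  0.0043] spin 0.004 tilt [ 0.091 -0.018 -0.996] F [-8.04  4.18 42.33] w 0.0359
```

Call:
arm_command(commands=[{"tx": 0.0,"ty": 0.0,"tz": 0.0,"spin": 0.0,"jaw": 0.6},{"tx": 0.0,"ty": 0.0,"tz": 0.0,"spin": 0.0,"jaw": 0.6},{"tx": 0.0,"ty": -0.01,"tz": 0.0,"spin": 0.0,"jaw": 0.6}])

```text
t: 5.75
ee_pos: [0.5738, -0.1259, 0.0983]
ee_rot: [-1.377, -1.112, 1.01]
wrist_force: [0.1, 0.1, -0.8]
grip_width: 0.0533
```

```bash
python3 go.py .569 -.126 .0923 1.352
```

```text
t 5.75 pos [ 0.5738 -0.1259  0.0983] shift [-0.0011  0.0055  0.0053] spin 0.005 tilt [ 0.092 -0.018 -0.996] F [ 0.08  0.07 -0.77] w 0.0533
```

Released cleanly with no contact force. I'll retreat straight up and then sideways for a view.

Call:
arm_command(commands=[{"tx": 0.0,"ty": -0.04,"tz": -0.003,"spin": 0.0,"jaw": 0.6},{"tx": 0.0,"ty": -0.05,"tz": -0.003,"spin": 0.0,"jaw": 0.6},{"tx": 0.0,"ty": -0.05,"tz": 0.0,"spin": 0.0,"jaw": 0.6},{"tx": 0.04,"ty": -0.02,"tz": 0.03,"spin": 0.0,"jaw": 0.6},{"tx": 0.04,"ty": 0.0,"tz": 0.03,"spin": 0.0,"jaw": 0.6}])

```text
t: 6.25
ee_pos: [0.5261, -0.0397, 0.2615]
ee_rot: [-1.383, -1.11, 1.004]
wrist_force: [0.3, 0.9, -0.7]
grip_width: 0.0553
```

Call:
arm_command(commands=[{"tx": 0.045,"ty": 0.0,"tz": 0.02,"spin": 0.0,"jaw": 0.6},{"tx": 0.045,"ty": 0.0,"tz": 0.02,"spin": 0.0,"jaw": 0.6},{"tx": 0.045,"ty": 0.0,"tz": 0.02,"spin": 0.0,"jaw": 0.6}])

```text
t: 6.55
ee_pos: [0.4947, 0.108, 0.261]
ee_rot: [-1.389, -1.111, 0.997]
wrist_force: [0.9, 0.6, 0.4]
grip_width: 0.0552
```

```bash
python3 go.py .569 -.126 .0923 1.352; cat > chk.py <<'E'
from fit import *
import sys
tag=sys.argv[1];D=np.array([.5676,-.1254,2.9229])
can=np.zeros((600,800,3),np.uint8)
for c,off,(w,h),k,x0 in(('top',(335,130),(95,135),4,0),('scene',(120,200),(138,185),3,385)):
    im=save(c,c+tag+'.png');A=crop(c,im,*off,w,h,k);p=D+[.004,-.001,0];wire(A,c,p,PACK[1:],np.array(off),k,.012)
    can[:A.shape[0],x0:x0+A.shape[1]]=A[:600]
cv2.imwrite('pics/chk%s.png'%tag,can)
E
python3 chk.py A
```

```text
t 6.55 pos [0.4947 0.108  0.261 ] shift [-0.2121  0.1801 -0.1062] spin -0.005 tilt [ 0.102 -0.02  -0.995] F [0.91 0.6  0.39] w 0.0552
```

View pics/chkA.png

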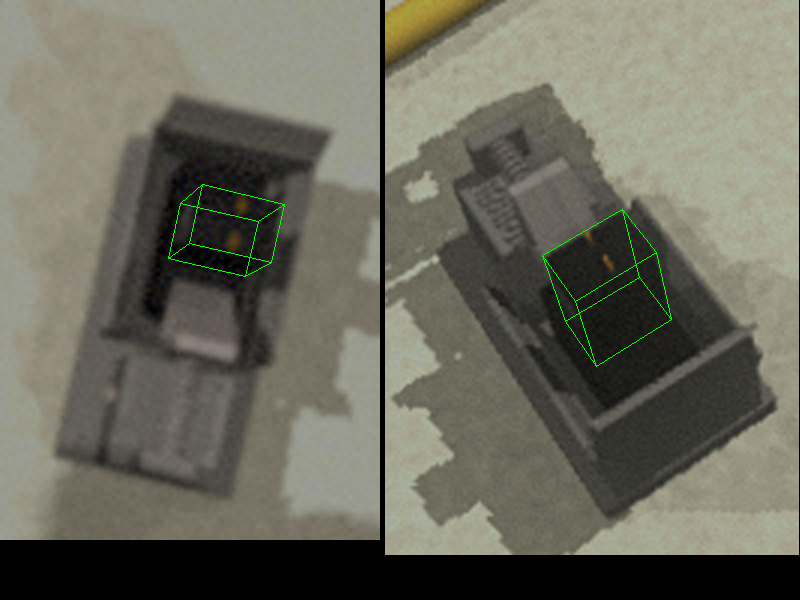

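The wireframe of a fully seated pack (underside at 12 mm) lies on the neck, and the catch looks to be at its original place: top corners at scene (162,264) and (180,253). I'll check catch and pack height numerically.

```bash
python3 - <<'E'
from fit import *
D=np.array([.5676,-.1254,2.9229])
a=cv2.imread('pics/scene0.png',0);b=cv2.imread('pics/sceneA.png',0)
def tm(a,b,x,y,w,h):
    t=a[y:y+h,x:x+w];r=cv2.matchTemplate(b[y-8:y+h+8,x-8:x+w+8],t,cv2.TM_CCOEFF_NORMED);_,v,_,l=cv2.minMaxLoc(r);return l[0]-8,l[1]-8,round(v,3)
print('catch shift px',tm(a,b,158,252,26,20),'expected px for 5mm',(lambda q:q[1]-q[0])(proj('scene',pose(D,np.array([[.048,0,.095],[.053,0,.095]])))))
print('small_pack',tm(a,b,272,116,45,55),'orange',tm(a,b,355,118,38,34))
# free fit of neck (top face) : x,y,yaw,height using dark mask in scene+top
M={}
for c,(x,y,w,h) in(('scene',(172,265,38,60)),('top',(372,165,40,35))):
    im=cv2.imread('pics/%sA.png'%c).max(2).astype(float)
    print(c,'neck-wire mean',[ (z,round(im[sil(c,D+[.004,-.001,0],[box(-13,13,-18,18,88,90)],z=z/1000)>.9].mean(),1), round(np.percentile(im[sil(c,D+[.004,-.001,0],[box(-13,13,-18,18,88,90)],z=z/1000)>.5],95),1)) for z in(2,7,12,17,22,27)])
E
```

```text
catch shift px (0, 0, 0.846) expected px for 5mm [-1.88642674 -2.55581878]
small_pack (0, 0, 0.998) orange (0, 0, 0.997)
scene neck-wire mean [(2, np.float64(33.6), np.float64(42.6)), (7, np.float64(34.7), np.float64(44.0)), (12, np.float64(37.7), np.float64(72.9)), (17, np.float64(45.7), np.float64(96.0)), (22, np.float64(54.1), np.float64(105.0)), (27, np.float64(62.6), np.float64(108.0))]
top neck-wire mean [(2, np.float64(31.4), np.float64(59.8)), (7, np.float64(32.1), np.float64(62.0)), (12, np.float64(33.0), np.float64(67.0)), (17, np.float64(34.3), np.float64(71.1)), (22, np.float64(36.1), np.float64(75.0)), (27, np.float64(37.4), np.float64(83.4))]
```

```bash
python3 -c "
from plant import robot
print(robot.sign_off())"
```

```text
the job is handed in; nothing more can be done
None
```

I put the larger black pack upright into the dock bay, pushed it to the floor, let go, drew the arm well clear and handed the job in at about 6.6 s.

**Last checks**
- **Catch:** it showed 0 px shift from its rest position in the scene picture; even 5 mm of push-back would show as about 3 px. The match score was only moderate (0.85).
- **Pack height:** a model of the neck with the underside at 12 mm lay on the neck in both views. The brightness check rules out a pack standing clearly higher, but is only good to a few mm.
- **Other packs:** the small pack and the orange look-alike had not moved (0 px).
- **Forces:** about 42 N at the wrist was the highest reading I saw, when the pack met the bay floor. It was about 0 after release.

**What was off:** the tool drifted to about 5° of tilt during the push, and I had no tilt command to correct it. I saw no tilt in the released pack, but did not measure it. I did not feel or see the click directly; I infer it from the catch being at rest and the pack's height.

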